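Gauge two rod ferrules and sort them

ROBOT

A 6-joint arm with a two-finger parallel gripper is mounted at the origin on the work surface. World frame = base frame: x ahead of the robot, y to its left, z up, the work surface at z = 0. Lengths are in mm, angles in rad, forces in N, time in s.
With the tool pointing down it reaches from about 300 to 775 mm from the base axis. Payload 14.6 kg.
Tool frame: the origin (TCP) lies on the centre line of the jaws, within the pads' length; the fingertips stand 19 mm ahead of it and the grasp point (between the pads) is the TCP (bot.tip_reach is the distance from the TCP to the fingertips, in mm); z points along the fingers, y is the line along which they close (so a half turn about z gives the same grasp; the last joint's range is limited). The gripper opens to 85 mm and grips with 20 to 120 N. Pads are 22 mm wide; open, the fingers measure 114 mm over their backs; the gripper's body (76 mm by 85 mm) begins 54 mm behind the grasp point. The pads swing forward as they close: fully open they stand 13 mm farther back than shut.
Start: joints at [1.056, 0.3, 1.521, -0, 1.321, -0.067], TCP at [238.137, 495.762, 250.281] pointing down, gripper open.
Joint ranges: [-3.03, 3.03], [-0.79, 2.21], [0.23, 2.52], [-1.04, 4.18], [0, 3.07], [-2.55, 2.55]. Speed limits (rad/s): [2.22, 2.22, 2.57, 3.14, 3.14, 3.14].

INTERFACE

Orientations are given as a unit quaternion [w, x, y, z].
In Python, from rig import bot gives the robot as it stands. Calls block until the motion is done:
- bot.move_to(position, orientation): joint-space move of the TCP to a pose.
- bot.servo_line(position, attitude=None, speed=150, until_force=None): straight line of the TCP; attitude=None keeps the orientation; speed is the mean speed in mm/s. With until_force (N) it stops when the force on the tool has changed by that much, and returns True; else False.
- bot.move_joints(angles): joint-space move.
- bot.move_gripper(opening, grip_force=None): finger opening in mm; grip_force is the grip in N (None keeps the last); returns when the fingers have stopped.
- bot.dwell(seconds).
- bot.ik(position, orientation): joint angles nearest the present ones, or None.
- bot.read_state(): the state.
- bot.read_camera(name): name is "side" or "top" or "wrist"; returns a dict with "image" (480x640x3 uint8, blue, green, red), "depth" (480x640 float32, mm along the optical axis (not along the pixel's ray), 0 where there is no reading), "fovy" (degrees; the focal length in pixels is half the picture's height over the tangent of half this angle, whatever the lens; pixels are square), "cx", "cy" (the principal point, pixels), "eye" and "attitude" of the camera in the world; the wrist camera has in their place "mount" (4x4, takes a point from camera to tool coordinates, whose origin is the TCP and whose axes are the flange's). Camera axes: x right, y down, z forward; pixel columns grow to the right and rows downward; lengths in mm; the calibration is good to about 2 mm. A picture is of the moment at which its call begins: read the wrist's pose just before it.
A pose or a line that the arm cannot do raises bot.MotionError and nothing moves.
- bot.finish_job(): hands the job in; it is judged then, once.
The state is a dict: "clock": time; "joint_positions": joint angles; "qvel": joint speeds; "effort": joint torques, N m; "ee_pos": TCP position; "tool_rot": TCP orientation; "ft_force": force on the tool from outside, world axes, zero at the start; "moment": the same for the moment, N m; "grip_width": finger opening in mm; "grip_force": force on a finger pad.
Only numpy, scipy, OpenCV 4.12 (cv2) and the standard library are available. Lean on these libraries where they do the work, as an engineer would, in place of code of your own. Each camera call takes 0.05 s, during which the arm holds its last target. There are 200 camera calls.

TASK

Check the two steel rod ferrules on the slanting gauge pin, one at a time: slide a ferrule down the pin as far as it goes without forcing it, then take it off and stand it upright in the square wooden tray if it went fully home against the shoulder, or upright in the round steel dish if it stuck at the pin's step. Leave the second ferrule standing where it is until the first is sorted, then gauge and sort it the same way. Do not shift or knock over the other things on the shelf.

Things in the scene. Friction and masses are not known exactly. Their poses are not given: they have to be found in the camera images.
- gauge: Fixed gauge stand: grey foot 100 x 70 x 12 mm carrying an inclined block and the gauge pin. Origin under the centre of the foot. The pin leans 30 degrees from vertical towards the foot's -x side (roughly towards the robot's left, +y).
- gauge_pin: Fixed steel gauge pin. Origin: centre of the shoulder's upper face (44 mm disc, 48 mm above the shelf); z along the pin to its tip, 30 deg from vertical. From the shoulder up: 21 mm diameter to 34 mm, cone (the step) to 41, 12 mm diameter lead to 65, tip at 68. A sound ferrule slides on until its end meets the shoulder; a choked one sticks on the step, its end about 17 mm short.
- ferrule_a: A stainless rod-butt ferrule: a plain open steel tube, outside diameter 36 mm, length 60 mm, starting upright. Bore 27 mm at both ends; it may be choked further in, which only the gauge tells. Origin at the centre of its lower end, z along the tube.
- ferrule_b: A stainless rod-butt ferrule: a plain open steel tube, outside diameter 36 mm, length 60 mm, starting upright. Bore 27 mm at both ends; it may be choked further in, which only the gauge tells. Origin at the centre of its lower end, z along the tube.
- ferrule_a_mid (a point): Middle of ferrule_a's bore, 30 mm from either end.
- ferrule_b_mid (a point): Middle of ferrule_b's bore, 30 mm from either end.
- tray: Square brown wooden tray for sound ferrules, fixed, 120 x 120 mm outside, walls 6 mm thick and 18 mm high, floor 6 mm. Origin under its centre.
- tray_floor (a point): Centre of the tray's inner floor, 6 mm above the shelf.
- dish: Round flat steel dish for choked ferrules, fixed, outside diameter 124 mm, wall 3 mm, 22 mm high, floor 4 mm. Origin under its centre.
- dish_floor (a point): Centre of the dish's inner floor, 4 mm above the shelf.
- rod_peg: Bystander: stainless rod-rack peg standing upright on a 40 mm flange, 16 mm shank, 86 mm tall, close beside a ferrule. Origin at the centre of its underside, z up.
- spool: Bystander: black line spool standing upright, diameter 42 mm, 60 mm tall, close beside a ferrule. Origin at the centre of its underside, z up.
- lure_a: Bystander: green rubber shad lure lying on the shelf, about 83 mm long (along its x), 18 mm wide, 22 mm high. Origin under its middle.
- lure_b: Bystander: a second shad lure, the same as lure_a.
- pliers: Bystander: titanium long-nose pliers lying flat, 160 mm long (jaws to its +x), 55 mm wide, 10 mm high. Origin under the pivot.
- reel_cap: Bystander: black nylon reel cap, diameter 52 mm, 26 mm high. Origin at the centre of its underside.

How it is judged (in metres and radians):
On the way, in this order (a step that is already met when the one before it is completed fails the run):
1. one ferrule is on the gauge pin, as far down as it goes (sound: lower end within 6 mm of the shoulder; choked: within about 7 mm of where it sticks at the step), while the other stands untouched (((z of ferrule_a_mid in the frame of gauge_pin between 0.02 and 0.036 m and x of ferrule_a_mid in the frame of gauge_pin between -0.006 and 0.006 m and y of ferrule_a_mid in the frame of gauge_pin between -0.006 and 0.006 m and angle between the z axis of ferrule_a and the z axis of gauge_pin, either way round below 0.15 rad and distance of ferrule_b_mid from where it was at the start of the episode below 0.02 m) or (z of ferrule_b_mid in the frame of gauge_pin between 0.02 and 0.054 m and x of ferrule_b_mid in the frame of gauge_pin between -0.006 and 0.006 m and y of ferrule_b_mid in the frame of gauge_pin between -0.006 and 0.006 m and angle between the z axis of ferrule_b and the z axis of gauge_pin, either way round below 0.15 rad and distance of ferrule_a_mid from where it was at the start of the episode below 0.02 m))), for 0.1 s.
2. that ferrule stands in its proper place (sound: tray, choked: dish), the other still untouched (((horizontal distance between ferrule_a_mid and tray_floor below 0.045 m and z of ferrule_a_mid in the frame of tray_floor between 0.025 and 0.035 m and (angle between ferrule_a's own z axis and vertical below 0.12 rad or angle between ferrule_a's own z axis and vertical above 3.02 rad) and linear speed of ferrule_a below 0.03 m/s and distance of ferrule_b_mid from where it was at the start of the episode below 0.02 m) or (horizontal distance between ferrule_b_mid and dish_floor below 0.045 m and z of ferrule_b_mid in the frame of dish_floor between 0.025 and 0.035 m and (angle between ferrule_b's own z axis and vertical below 0.12 rad or angle between ferrule_b's own z axis and vertical above 3.02 rad) and linear speed of ferrule_b below 0.03 m/s and distance of ferrule_a_mid from where it was at the start of the episode below 0.02 m))), for 0.2 s.
3. the other ferrule is on the gauge pin, as far down as it goes, the first staying sorted (((z of ferrule_a_mid in the frame of gauge_pin between 0.02 and 0.036 m and x of ferrule_a_mid in the frame of gauge_pin between -0.006 and 0.006 m and y of ferrule_a_mid in the frame of gauge_pin between -0.006 and 0.006 m and angle between the z axis of ferrule_a and the z axis of gauge_pin, either way round below 0.15 rad and horizontal distance between ferrule_b_mid and dish_floor below 0.045 m and z of ferrule_b_mid in the frame of dish_floor between 0.025 and 0.035 m and (angle between ferrule_b's own z axis and vertical below 0.12 rad or angle between ferrule_b's own z axis and vertical above 3.02 rad) and linear speed of ferrule_b below 0.03 m/s) or (z of ferrule_b_mid in the frame of gauge_pin between 0.02 and 0.054 m and x of ferrule_b_mid in the frame of gauge_pin between -0.006 and 0.006 m and y of ferrule_b_mid in the frame of gauge_pin between -0.006 and 0.006 m and angle between the z axis of ferrule_b and the z axis of gauge_pin, either way round below 0.15 rad and horizontal distance between ferrule_a_mid and tray_floor below 0.045 m and z of ferrule_a_mid in the frame of tray_floor between 0.025 and 0.035 m and (angle between ferrule_a's own z axis and vertical below 0.12 rad or angle between ferrule_a's own z axis and vertical above 3.02 rad) and linear speed of ferrule_a below 0.03 m/s))), for 0.1 s.
At the end, for the whole second after the job is handed in: The sound ferrule stands upright (within 7 degrees) on the floor of the square tray and the choked one upright on the floor of the round dish, each with its axis within 45 mm of the middle, released and at rest (horizontal distance between ferrule_a_mid and tray_floor below 0.045 m and z of ferrule_a_mid in the frame of tray_floor between 0.025 and 0.035 m and (angle between ferrule_a's own z axis and vertical below 0.12 rad or angle between ferrule_a's own z axis and vertical above 3.02 rad) and linear speed of each of ferrule_a, ferrule_b below 0.03 m/s and horizontal distance between ferrule_b_mid and dish_floor below 0.045 m and z of ferrule_b_mid in the frame of dish_floor between 0.025 and 0.035 m and (angle between ferrule_b's own z axis and vertical below 0.12 rad or angle between ferrule_b's own z axis and vertical above 3.02 rad)); the robot touches nothing.
It fails at once if a bystander is shifted by more than 20 mm (distance of any of lure_a, lure_b, pliers, reel_cap, rod_peg, spool from where it was at the start of the episode above 0.02 m).
It fails at once if the rod-rack peg or the spool is knocked over (angle between any of rod_peg, spool's own z axis and vertical above 0.5 rad).
It fails at once if a ferrule is forced on the gauge with more than 60 N (contact force between any of ferrule_a, ferrule_b and gauge_pin above 60 N).
It also fails if it takes over 70 s, if anything falls off the work surface, if the arm or the gripper's body presses on something with over 40 N, if the wrist force passes 120 N, or if a joint passes its speed limit or range.

## Working session

There is one attempt and no reset: what is moved stays moved. The work goes in short steps, each a Python script; the robot and the scene stay as the last script left them, time stands still between calls to the robot, and variables do not carry over. Pictures are saved under pics/ and viewed, at most 10 in all, crops included, and the job is handed in when it is done.

```bash
mkdir -p pics; ls
cat > h.py <<'E'
import numpy as np, cv2
from scipy.spatial.transform import Rotation as R
from rig import bot
def rot(q): return R.from_quat([q[1],q[2],q[3],q[0]])
def quat(r):
    x,y,z,w=r.as_quat(); return [w,x,y,z]
def cloud(c):
    f=240/np.tan(np.radians(c["fovy"])/2)
    v,u=np.mgrid[:480,:640]; d=c["depth"]
    P=np.stack([(u-c["cx"])/f*d,(v-c["cy"])/f*d,d],-1)
    if "mount" in c:
        M=np.array(c["mount"]); P=P@M[:3,:3].T+M[:3,3]
        s=c["state"]; return P@rot(s["tool_rot"]).as_matrix().T+s["ee_pos"]
    A=np.array(c["attitude"]); A=rot(A).as_matrix() if A.size==4 else A
    return P@A.T+np.array(c["eye"])
def snap(n,name):
    s=bot.read_state(); c=bot.read_camera(n); c["state"]=s
    cv2.imwrite(f"pics/{name}.png",c["image"]); np.save(f"pics/{name}.npy",cloud(c).astype(np.float32))
    return c
E
python3 - <<'E'
from h import *
for n in("side","top"):
    c=snap(n,n+"0"); print(n,c["fovy"],c["eye"],c["attitude"],c["cx"],c["cy"],(c["depth"]>0).mean())
print(bot.read_state())
E
```

```text
pics
side 57.01113061418021 [ 166.98099576 -623.20606135  781.74069235] [-0.36764172  0.89022074 -0.24989765  0.09948756] 324.3344106871748 239.80712367181468 0.9960091145833333
top 49.38829114940623 [ 400.17603712  -26.69718369 1429.34816883] [ 0.04003924 -0.70335432  0.70909845 -0.02947792] 313.92731714021494 238.976835378652 0.9957063802083334
{'clock': 0.1, 'joint_positions': array([ 1.05642246e+00,  3.00429895e-01,  1.52151800e+00, -8.01113851e-06,
        1.32072051e+00, -6.66105646e-02]), 'qvel': array([ 0.00045062, -0.0007023 , -0.00230977,  0.00057685,  0.00274431,
       -0.00013325]), 'effort': array([ 2.91992874e-03, -5.44379997e+01, -3.62366295e+01, -4.65761744e-06,
        3.00143227e-03,  8.21155709e-06]), 'ee_pos': array([238.0367809 , 495.60637012, 249.77059852]), 'tool_rot': array([-1.50342445e-04,  2.22015061e-01,  9.75043088e-01, -5.16451354e-04]), 'ft_force': array([0.24785683, 0.58631873, 0.94965131]), 'moment': array([-0.00048118, -0.01065859, -0.01050345]), 'grip_force': 0.0, 'grip_width': 85.48400222987135}
```

View pics/top0.png

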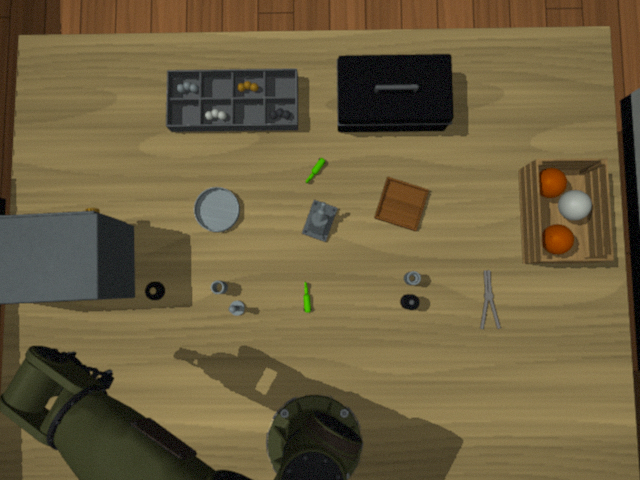

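View pics/side0.png

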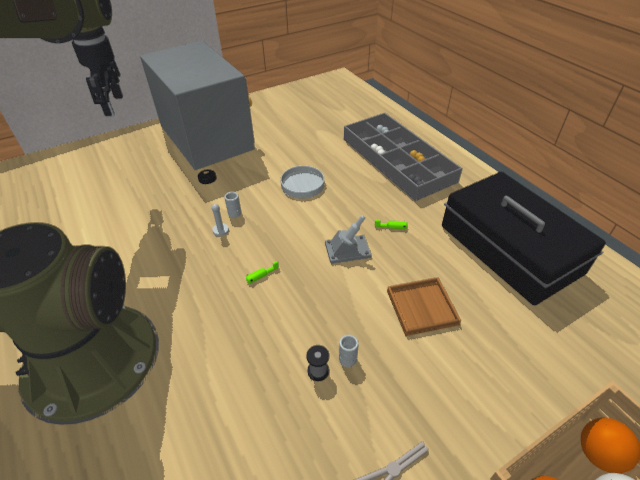

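Top view: ferrules at (219,287), beside the peg (237,308), and (413,278), beside the spool (410,302). The gauge is at (320,220), tray at (403,204) and dish at (217,210). The pin's lean direction is unclear, so I'll get it from the depth.

```bash
python3 - <<'E'
from h import *
T=np.load("pics/top0.npy");S=np.load("pics/side0.npy")
def reg(P,u0,u1,v0,v1): return P[v0:v1,u0:u1].reshape(-1,3)
def circ(p):
    A=np.c_[2*p[:,:2],np.ones(len(p))]; x=np.linalg.lstsq(A,(p[:,:2]**2).sum(1),rcond=None)[0]
    return x[:2],np.sqrt(x[2]+x[:2]@x[:2])
print("table z", np.median(reg(T,255,290,230,270),0))
for n,b,z in [("ferrL",(205,232,275,300),50),("ferrR",(400,430,265,291),50),("peg",(225,252,296,320),60),("spool",(396,425,290,315),45),("dish",(188,246,182,238),15),("tray",(370,435,172,235),12),("cap",(140,170,275,305),20)]:
    p=reg(T,*b); q=p[p[:,2]>z]; print(n,len(q),"mean",q.mean(0).round(1),"mid",((q.min(0)+q.max(0))/2).round(1),"ext",np.ptp(q,axis=0).round(1), cv2.minAreaRect(q[:,:2].copy()))
def near(P,x,y,r): 
    q=P.reshape(-1,3); return q[(np.hypot(q[:,0]-x,q[:,1]-y)<r)]
g=reg(T,290,360,190,250); g=g[g[:,2]>6]
foot=g[(g[:,2]<16)]; print("foot",cv2.minAreaRect(g[:,:2].copy()),cv2.minAreaRect(foot[:,:2].copy()))
c=g[:,:2].mean(0)
s=near(S,*c,110)
for nm,P in(("T",g),("S",s)):
  for z0 in range(16,116,8):
    q=P[(P[:,2]>=z0)&(P[:,2]<z0+8)]
    if len(q): print(nm,z0,len(q),q.mean(0).round(1),np.ptp(q,axis=0).round(1))
E
python3 -c "
import cv2
a=cv2.imread('pics/top0.png')[190:250,285:365];b=cv2.imread('pics/side0.png')[200:275,310:390]
a=cv2.resize(a,(600,450),interpolation=2)[:,:400] if 0 else cv2.resize(a,(400,300),interpolation=2)
b=cv2.resize(b,(400,375),interpolation=2)[:300]
cv2.imwrite('pics/g0.png',cv2.hconcat([a,b]))"
```

```text
table z [512.2508    109.785576   -0.9947171]
ferrL 79 mean [412.2 239.2 110.5] mid [412.6 120.3 740.6] ext [  34.1  294.1 1377.5] ((412.3959045410156, 120.3292465209961), (294.0855407714844, 34.05105209350586), 89.92277526855469)
ferrR 75 mean [ 431.2 -245.7  168.3] mid [ 424.7 -153.7  740.3] ext [  49.   253.9 1378.1] ((425.4141845703125, -153.22361755371094), (32.32509231567383, 256.00518798828125), 4.08419132232666)
peg 53 mean [361.1 183.6 207.8] mid [374.7  94.7 750.7] ext [  51.   242.7 1357.2] ((373.5957946777344, 93.98388671875), (16.793493270874023, 246.57595825195312), 8.524975776672363)
spool 213 mean [ 370.5 -253.4   78.7] mid [ 375.3 -151.7  739.7] ext [  49.7  250.  1379.3] ((374.84136962890625, -151.30792236328125), (251.27874755859375, 39.21397399902344), 87.3777084350586)
dish 195 mean [613.2 246.6  99.6] mid [544.  149.4 722.3] ext [ 287.6  352.2 1414.1] ((515.6434326171875, 161.2413787841797), (423.8897399902344, 122.1966323852539), 42.352962493896484)
tray 411 mean [ 626.2 -235.7   82.2] mid [ 556.3 -173.2  720.7] ext [ 312.2  293.  1417.3] ((530.6580810546875, -
[... 855 characters left out ...]
2] [16.  15.7  7.2]
T 88 12 [612.9 -27.   92.1] [10.1 10.4  6. ]
T 96 13 [619.1 -29.3 100.4] [12.6 10.4  6.9]
T 104 11 [622.  -30.6 107.2] [ 8.4 10.3  6.6]
S 16 93 [584.2 -29.8  19.1] [101.9  88.7   7.9]
S 24 82 [569.4 -22.7  28.1] [47.5 57.3  7.9]
S 32 91 [576.2 -24.6  36.2] [53.9 56.4  7.7]
S 40 92 [580.3 -24.3  44.2] [50.5 50.9  7.8]
S 48 102 [579.8 -20.4  52.5] [35.5 46.2  7.9]
S 56 72 [584.3 -19.2  59. ] [36.3 35.4  7.5]
S 64 29 [595.7 -25.8  68. ] [18.1 19.2  7.3]
S 72 35 [600.2 -27.6  76.1] [20.5 18.6  7. ]
S 80 37 [605.4 -26.7  84. ] [22.  16.7  7.9]
S 88 17 [611.3 -28.1  91.5] [12.3 10.   7.7]
S 96 21 [615.9 -30.8 100.1] [12.8 11.4  7.5]
S 104 17 [620.5 -30.8 107.5] [12.5  9.6  5.7]
```

View pics/g0.png

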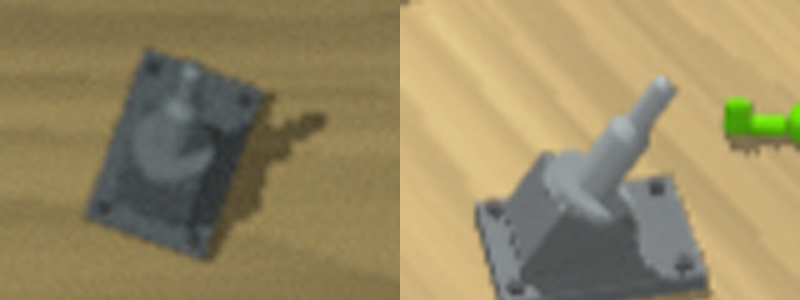

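Side and top views agree that the pin leans about 30° away from the robot, along +x and slightly -y (azimuth about -20°). The description says left, but I'm trusting the images. Next I'll check reach and take close wrist views.

Run:
```python
from h import *
az=np.radians(-20); p=np.array([np.cos(az),np.sin(az),0]); a=.5*p+np.array([0,0,.866])
sh=np.array([583,-17,48.])
def att(axis_dir,yaw_p,tilt): # tool z = down, tilted so that body leans tilt rad toward p
    z=-(np.sin(tilt)*yaw_p+np.cos(tilt)*np.array([0,0,1])); y=np.cross([0,0,1],yaw_p); x=np.cross(y,z)
    return R.from_matrix(np.c_[x,y,z])
for t in (30,20,15,10,0):
  for f in(0,np.pi):
    r=att(a,p,np.radians(t))*R.from_euler('z',f)
    print(t,f,[ (lambda q: None if q is None else np.round(q,2))(bot.ik(list(sh+a*s),quat(r))) for s in(44,125)])
# first move: look at both sides
down=att(a,np.array([1.,0,0]),0)
for nm,x,y in(("wL",400,240),("wG",560,-20),("wR",420,-250)):
    best=None
    for f in(0,np.pi):
        q=bot.ik([x,y,330],quat(down*R.from_euler('z',f)))
        if q is not None and (best is None or abs(q[5])<abs(best[5])): best=q
    bot.move_joints(list(best)); bot.dwell(.2); c=snap("wrist",nm); print(nm,c["fovy"],np.round(c["mount"],2).tolist(),best.round(2),bot.read_state()["clock"])
a=[cv2.resize(cv2.imread(f"pics/{n}.png"),(400,300)) for n in("wL","wG","wR")]
cv2.imwrite("pics/w0.png",cv2.vconcat([cv2.hconcat(a[:2]),cv2.hconcat([a[2],a[2]*0])]))
```

```text
30 0 [array([-0.14,  0.85,  1.14,  0.1 ,  1.67, -1.38]), array([-0.15,  0.87,  0.93,  0.1 ,  1.85, -1.37])]
30 3.141592653589793 [array([-0.14,  0.85,  1.14,  0.1 ,  1.67,  1.76]), array([-0.15,  0.87,  0.93,  0.1 ,  1.85,  1.77])]
20 0 [array([-0.13,  0.76,  1.26,  0.08,  1.46, -1.37]), array([-0.14,  0.77,  1.07,  0.07,  1.65, -1.37])]
20 3.141592653589793 [array([-0.13,  0.76,  1.26,  0.08,  1.46,  1.77]), array([-0.14,  0.77,  1.07,  0.07,  1.65,  1.77])]
15 0 [array([-0.12,  0.71,  1.32,  0.06,  1.36, -1.36]), array([-0.14,  0.72,  1.13,  0.05,  1.54, -1.37])]
15 3.141592653589793 [array([-0.12,  0.71,  1.32,  0.06,  1.36,  1.78]), array([-0.14,  0.72,  1.13,  0.05,  1.54,  1.78])]
10 0 [array([-0.12,  0.67,  1.38,  0.04,  1.26, -1.35]), array([-0.13,  0.68,  1.2 ,  0.04,  1.44, -1.36])]
10 3.141592653589793 [array([-0.12,  0.67,  1.38,  0.04,  1.26,  1.79]), array([-0.13,  0.68,  1.2 ,  0.04,  1.44,  1.78])]
0 0 [array([-0.1 ,  0.59,  1.51, -0.  ,  1.04, -1.32]), array([-0.12,  0.59,  1.33, -0.  ,  1.22, -1.34])]
0 3.141592653589793 [array([-0.1 ,  0.59,  1.51, -0.  ,  1.04,  1.82]), array([-0.12,  0.59,  1.33, -0.  ,  1.22,  1.8 ])]
wL 69.32531906216124 [[-0.0, -0.96, -0.26, 65.88], [1.0, -0.0, -0.0, -0.1], [0.0, -0.26, 0.96, -123.4], [0.0, 0.0, 0.0, 1.0]] [ 0.46  0.06  1.62 -0.    1.46 -1.11] 1.5417
wG 69.32531906216124 [[-0.0, -0.97, -0.26, 66.87], [1.0, -0.0, -0.0, 0.1], [-0.0, -0.26, 0.97, -123.4], [0.0, 0.0, 0.0, 1.0]] [-0.1   0.28  1.37 -0.    1.5   1.47] 3.9917
wR 69.32531906216124 [[-0.0, -0.97, -0.26, 66.87], [1.0, -0.0, -0.0, 0.1], [-0.0, -0.26, 0.97, -123.4], [0.0, 0.0, 0.0, 1.0]] [-0.61  0.11  1.56 -0.    1.47  0.96] 5.2917
```

View pics/w0.png

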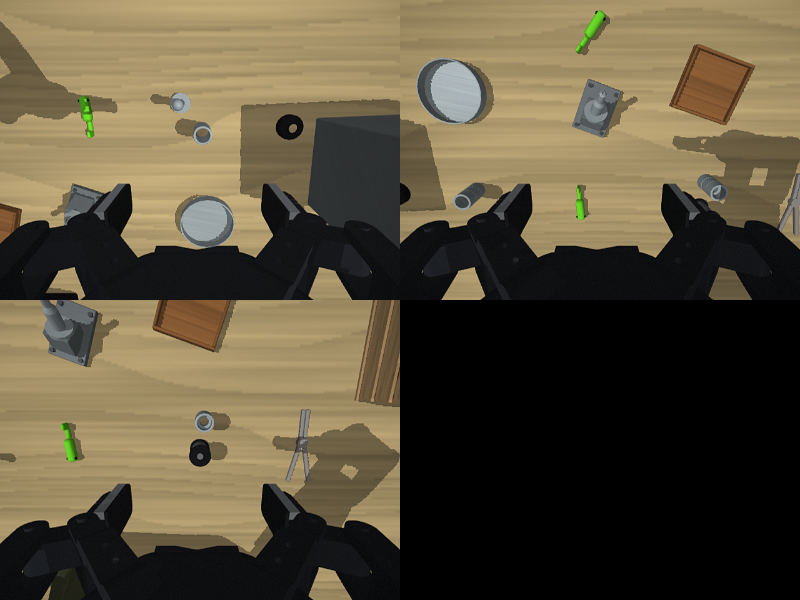

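Close views: peg (180,103) and ferrule (202,133) in wL; gauge (598,107), dish (450,92) and tray (712,85) in wG; ferrule (205,422) and spool (200,452) in wR. The arm can reach the pin with the tool aligned along it. Now I'll fit the positions.

Run:
```python
from h import *
from scipy.optimize import least_squares
N={n:np.load(f"pics/{n}.npy").reshape(-1,3) for n in("wL","wG","wR","top0","side0")}
def near(P,c,r,z0,z1): return P[(np.hypot(P[:,0]-c[0],P[:,1]-c[1])<r)&(P[:,2]>z0)&(P[:,2]<z1)]
for n in N:
    q=near(N[n],(500,60),60,-15,15); print(n,"table z",np.median(q[:,2]).round(1) if len(q) else None)
def circfit(q,r,c0):
    s=least_squares(lambda c:np.hypot(q[:,0]-c[0],q[:,1]-c[1])-r,c0,loss="soft_l1",f_scale=1.); return s.x.round(1),np.abs(s.fun).mean().round(2)
def show(nm,c0,rad,zlo,zhi,ro,srcs):
    for n in srcs:
        q=near(N[n],c0,rad,zlo,zhi)
        if len(q)<10: continue
        h,_=cv2.minEnclosingCircle(q[:,:2].copy())
        print(nm,n,len(q),"minenc",np.round(h,1),round(_,1),"zmax",q[:,2].max().round(1), "fit",circfit(q,ro,q[:,:2].mean(0)))
# rims: outer edge approx by mean radius of ring
show("FL rim",(412,258),34,55,66,15.75,("wL","wG","top0","side0"))
show("FL side",(412,258),34,8,52,18,("wL","wG","side0"))
show("FR rim",(430,-255),34,55,66,15.75,("wR","wG","top0","side0"))
show("FR side",(430,-255),34,8,52,18,("wR","wG","side0"))
show("peg",(362,215),45,20,84,8,("wL","side0"))
show("spool",(370,-250),35,55,66,15,("wR","top0"))
show("dish",(610,262),75,16,26,60.5,("wL","wG","top0","side0"))
for n in("wG","top0","side0"):
    q=near(N[n],(625,-240),95,13,22); print("tray",n,cv2.minAreaRect(q[:,:2].copy()))
def res(x,P):
    t=np.radians(30);a=np.array([np.sin(t)*np.cos(x[2]),np.sin(t)*np.sin(x[2]),np.cos(t)])
    d=P-[x[0],x[1],48+x[3]]; s=d@a; r=np.linalg.norm(d-s[:,None]*a,axis=1)
    R_=np.interp(s,[0,34,41,65],[10.5,10.5,6,6]); return s,r-R_
for srcs in(("wG",),("top0",),("side0",),("wG","top0","side0")):
    P=np.vstack([near(N[n],(605,-24),60,62,125) for n in srcs]); x=np.array([583,-17,np.radians(-20),0.])
    for w in(12,8,5,5):
        s,e=res(x,P); m=(s>6)&(s<64)&(np.abs(e)<w); Q=P[m]
        o=least_squares(lambda y:np.r_[res(y,Q)[1],y[3]*3],x,loss="soft_l1"); x=o.x
    s,e=res(x,P); print(srcs,len(Q),x[:2].round(1),np.degrees(x[2]).round(1),x[3].round(2),np.abs(res(x,Q)[1]).mean().round(2), "smax",s[np.abs(e)<4].max().round(1))
```

```text
wL table z -0.3
wG table z -0.4
wR table z -0.3
top0 table z -1.0
side0 table z 1.9
FL rim wL 344 minenc [411.6 251.9] 18.0 zmax 62.3 fit (array([411.2, 251.5]), np.float64(1.17))
FL rim wG 360 minenc [413.  250.9] 18.3 zmax 61.1 fit (array([413.8, 250.1]), np.float64(1.22))
FL rim top0 68 minenc [412.5 249.4] 18.0 zmax 64.2 fit (array([412.6, 249.4]), np.float64(1.3))
FL rim side0 84 minenc [413.1 249.8] 18.6 zmax 64.3 fit (array([412.5, 250.4]), np.float64(1.35))
FL side wL 305 minenc [408.7 250.8] 17.1 zmax 51.9 fit (array([407.4, 251.6]), np.float64(2.27))
FL side wG 832 minenc [413.9 249.6] 17.9 zmax 52.0 fit (array([413. , 251.2]), np.float64(1.66))
FL side side0 205 minenc [411.7 250.1] 19.2 zmax 51.7 fit (array([412.5, 252.1]), np.float64(1.42))
FR rim wR 357 minenc [ 433.3 -263.7] 17.8 zmax 62.5 fit (array([ 433.6, -263.6]), np.float64(1.16))
FR rim wG 355 minenc [ 433.6 -263.2] 18.5 zmax 61.7 fit (array([ 434.1, -262.4]), np.float64(1.18))
FR rim top0 61 minenc [ 433.3 -264. ] 17.7 zmax 64.6 fit (array([ 433., -264.]), np.float64(1.14))
FR rim side0 160 minenc [ 432.1 -262.
[... 1011 characters left out ...]
26. , 262.5]), np.float64(0.98))
dish side0 232 minenc [625.4 263.4] 64.7 zmax 25.8 fit (array([625.5, 263.6]), np.float64(1.32))
tray wG ((637.5993041992188, -243.60858154296875), (120.81739807128906, 120.13863372802734), 71.62110137939453)
tray top0 ((637.4219360351562, -244.94818115234375), (120.52808380126953, 120.68106079101562), 71.40645599365234)
tray side0 ((636.6725463867188, -244.37612915039062), (122.58483123779297, 121.71294403076172), 71.82608795166016)
('wG',) 470 [593.3 -18.5] -20.1 -0.5 0.33 smax 69.1
('top0',) 94 [593.7 -19.5] -21.3 -0.41 1.15 smax 68.6
('side0',) 151 [593.  -17.7] -21.0 1.43 1.12 smax 68.6
('wG', 'top0', 'side0') 712 [593.2 -18.5] -20.1 -0.45 0.71 smax 70.0
```

Fits agree to about 1 mm, and the sizes and heights match the given ones:

| Item | Position (mm) | Note |
|---|---|---|
| Pin shoulder | (593.3, -18.5, 48) | azimuth -20.3° |
| Left ferrule (FL) | (412.5, 250.8) | peg 70 mm away |
| Right ferrule (FR) | (433.4, -263.5) | spool 64 mm away |
| Tray | (637.5, -244) | |
| Dish | (625.7, 263.5) | |

I'll pick and gauge the right ferrule first.

```bash
cat >> h.py <<'E'
G=44.
AZ=np.radians(-20.3); PP=np.array([np.cos(AZ),np.sin(AZ),0]); AX=.5*PP+np.array([0,0,np.sqrt(.75)])
SH=np.array([593.3,-18.5,48.])
def att(z,y):
    z=np.array(z)/np.linalg.norm(z); y=np.array(y)-z*np.dot(y,z); y/=np.linalg.norm(y)
    return R.from_matrix(np.c_[np.cross(y,z),y,z])
def pick_q(pos,r):
    j=np.array(bot.read_state()["joint_positions"]); qs=[]
    for f in(0,np.pi):
        o=quat(r*R.from_euler('z',f)); q=bot.ik(list(pos),o)
        if q is not None: qs.append((abs(np.array(q)-j).max()+(10 if abs(q[5])>2.3 else 0),o))
    return min(qs,key=lambda t:t[0])[1]
def go(pos,r):
    o=pick_q(pos,r); bot.move_to(list(pos),o); return o
def st(t=""):
    s=bot.read_state(); print(t,"clk",s["clock"],np.round(s["ee_pos"],1),"F",np.round(s["ft_force"],1),"w",round(s["grip_width"],1),"gf",round(s["grip_force"],1)); return s
def pick(xy,ydir):
    r=att([0,0,-1],ydir); bot.move_gripper(62)
    go([*xy,130],r); bot.servo_line([*xy,G],speed=100); bot.move_gripper(20,grip_force=60); st("gripped")
    bot.servo_line([*xy,190],speed=150); st("lifted")
def gauge():
    r=att(-AX,np.cross([0,0,1],PP)); go(SH+AX*(82+G),r); bot.dwell(.2); st("over pin")
    hit=bot.servo_line(list(SH+AX*(G-1.5)),speed=45,until_force=10)
    s=st("on pin"); d=s["ee_pos"]-SH; a=d@AX; print("hit",hit,"end above shoulder",round(a-G,1),"off-axis",np.round(d-a*AX,1)); bot.dwell(.25); st()
E
python3 - <<'E'
from h import *
pick((433.4,-263.5),[0,1,0]); gauge()
snap("side","s1"); im=cv2.imread("pics/s1.png")[100:340,230:550]; cv2.imwrite("pics/s1c.png",cv2.resize(im,(800,600),interpolation=2))
E
```

```text
gripped clk 7.8417 [ 433.7 -263.7   44.8] F [-0.5  1.6  7.4] w 34.5 gf 59.6
lifted clk 8.9667 [ 433.1 -263.3  189.1] F [ 0.3 -0.6 -2. ] w 34.3 gf 59.8
over pin clk 10.3667 [652.2 -41.5 157.9] F [ 0.1 -0.6 -2.8] w 34.4 gf 59.9
on pin clk 11.6917 [621.9 -29.2 100. ] F [ 3.1 -1.3  1.8] w 34.2 gf 60.4
hit True end above shoulder 16.3 off-axis [ 0.3 -0.3 -0.2]
 clk 11.9417 [621.9 -29.2 100. ] F [ 4.1 -2.4  3. ] w 34.4 gf 60.5
```

View pics/s1c.png

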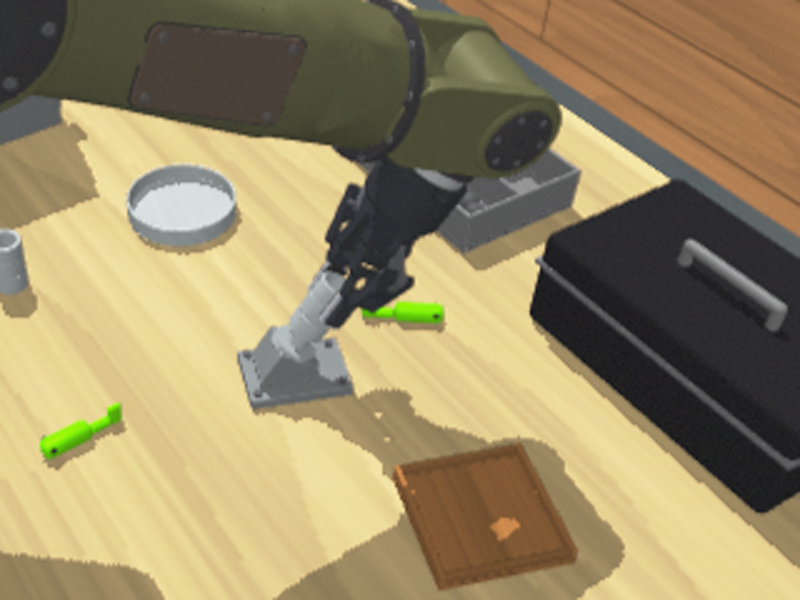

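The image shows the ferrule seated on the pin, end short of the shoulder at about (285,335). It stopped 16 mm short and on-axis, so it's choked and goes in the dish. Then I'll pick and gauge the second one.

```bash
cat >> h.py <<'E'
def place(xy,floor):
    bot.servo_line(list(SH+AX*(90+G)),speed=120)
    p=np.array(bot.read_state()["ee_pos"]); 
    r=att([0,0,-1],np.array([-xy[1],xy[0],0])); go([*xy,170],r); st("over place")
    bot.servo_line([*xy,floor+G+12],speed=120); bot.dwell(.1)
    print("touch",bot.servo_line([*xy,floor+G-3],speed=25,until_force=6)); st("down")
    bot.move_gripper(60); st("open"); bot.servo_line([*xy,170],speed=150)
E
python3 - <<'E'
from h import *
place((625.7,263.5),4)
snap("wrist","w2"); snap("top","t2")
T=np.load("pics/w2.npy").reshape(-1,3)
q=T[(np.hypot(T[:,0]-625.7,T[:,1]-263.5)<56)&(T[:,2]>50)&(T[:,2]<75)]
print(len(q),q[:,2].max(),cv2.minEnclosingCircle(q[:,:2].copy()))
a=cv2.resize(cv2.imread("pics/w2.png"),(400,300)); b=cv2.imread("pics/t2.png")[150:330,180:420]; b=cv2.resize(b,(400,300),interpolation=2)
cv2.imwrite("pics/c2.png",cv2.hconcat([a,b]))
E
```

```text
over place clk 13.9333 [626.1 262.2 169.7] F [ 0.9 -0.8 -2.4] w 34.2 gf 59.9
touch True
down clk 15.575 [625.7 263.5  48.9] F [0.3 0.2 5.4] w 34.1 gf 60.6
open clk 15.9417 [625.1 263.3  47.9] F [-0.1  0.7  0.6] w 60.1 gf 0.0
1271 65.91971 ((625.3316650390625, 263.0225830078125), 17.960405349731445)
```

View pics/c2.png

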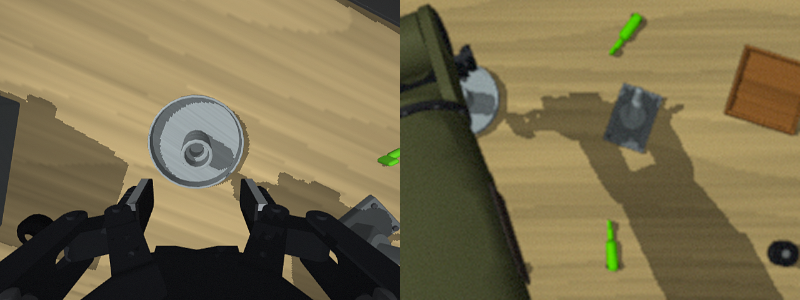

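The left wrist view shows the ferrule upright in the dish at (197,152), and the cloud puts it centred with its top at about 65 mm. Now the second ferrule.

Run:
```python
from h import *
pick((412.5,250.8),[-.6,.8,0]); gauge()
```

```text
gripped clk 19.4667 [412.8 251.   44.6] F [-1.2 -1.   6.6] w 34.0 gf 59.2
lifted clk 20.5917 [412.2 250.6 189.1] F [ 0.4 -0.7 -1.1] w 33.8 gf 59.7
over pin clk 22.2 [652.4 -39.2 157.8] F [-0.  -0.  -1.6] w 33.5 gf 59.7
on pin clk 23.9167 [614.1 -26.2  86.3] F [1.7 0.2 6.6] w 34.0 gf 60.3
hit True end above shoulder 0.2 off-axis [ 0.1 -0.  -0. ]
 clk 24.1667 [614.1 -26.2  86.2] F [ 2.4 -0.6  6.5] w 33.8 gf 60.3
```

It went fully home, 0.2 mm from the shoulder, so it's sound and goes in the tray.

Run:
```python
from h import *
place((637.4,-244.2),6)
snap("wrist","w3"); snap("side","s3")
T=np.load("pics/w3.npy").reshape(-1,3)
q=T[(np.hypot(T[:,0]-637.4,T[:,1]+244.2)<50)&(T[:,2]>52)&(T[:,2]<78)]
print(len(q),q[:,2].max(),cv2.minEnclosingCircle(q[:,:2].copy()))
cv2.imwrite("pics/s3v.png",cv2.imread("pics/s3.png")); st()
```

```text
over place clk 25.9 [ 637.5 -243.1  169.6] F [-0.1 -0.4 -1.1] w 34.0 gf 59.7
touch True
down clk 27.5333 [ 637.5 -244.2   50.7] F [-0.2 -0.1  5.7] w 33.7 gf 60.5
open clk 27.9083 [ 637.  -244.    49.7] F [-0.   1.1  0.4] w 60.0 gf 0.0
1279 67.674484 ((637.9088745117188, -244.23338317871094), 18.045814514160156)
 clk 28.9583 [ 637.  -244.1  168.6] F [-0.6  0.2 -0.1] w 59.8 gf 0.0
```

View pics/s3v.png

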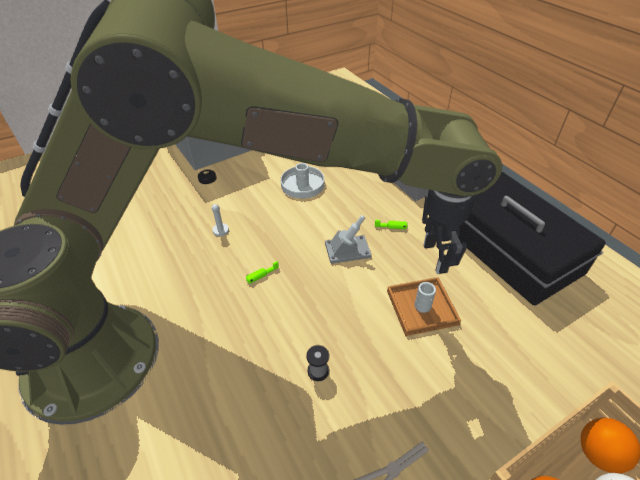

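One ferrule stands upright in the tray (425,297), the other in the dish (302,177). The peg (219,222) and spool (318,362) are still upright and the gripper is clear.

```bash
python3 -c "
from rig import bot
print(bot.finish_job())"
```

```text
the job is handed in; nothing more can be done
None
```

I gauged and sorted both ferrules and handed the job in: the right-hand one stuck about 16 mm short at the step and stands in the dish, and the left-hand one went fully home and stands in the tray; no verdict came back.

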